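Hand-start the bridge-clamp screws and catch the crossed one

TASK

Hand-start the T-bar screws of the bridge clamping fixture: each now stands about square across the bridge, and a sound one is to be turned gently clockwise until its bar lies along the bridge. One of the three has been set in cross-threaded and it does not show, so feel for it: when a screw stiffens early in the turn, stop before the twist spins its brass bushing in the bridge, back that screw out anticlockwise until its bar stands about an eighth of a turn past square, and leave it so for the toolroom. Leave everything else on the bench where it is.

Things in the scene. Friction and masses are not known exactly. Their poses are not given: they have to be found in the camera images.
- fixture: Bridge clamping fixture bolted to the bench: base plate 160 x 420 x 18 mm, end posts, and a steel bridge bar 45 mm wide, 406 mm long, its top 72 mm above the bench. Origin: centre of the plate's underside. x across the bridge, away from the robot, y along it, z up. The screws stand on the bridge's centre line at y = +125, 0, -125 mm. Turned up to 0.35 rad from square to the bench.
- bar_left (a point): Centre of the T-bar of the screw at the robot-left end (fixture +y). The T-bar is a plain dark steel bar 80 mm long, 14 mm wide, 16 mm tall, its centre 120 mm above the bench, on a vertical 12 mm threaded stem; 36 mm of clear stem between the bar's underside and the bushing flange. This point lies on the screw's axis; its x axis runs along the bar, z up.
- bar_mid (a point): Centre of the T-bar of the screw at the middle of the bridge. The T-bar is a plain dark steel bar 80 mm long, 14 mm wide, 16 mm tall, its centre 120 mm above the bench, on a vertical 12 mm threaded stem; 36 mm of clear stem between the bar's underside and the bushing flange. This point lies on the screw's axis; its x axis runs along the bar, z up.
- bar_right (a point): Centre of the T-bar of the screw at the robot-right end (fixture -y). The T-bar is a plain dark steel bar 80 mm long, 14 mm wide, 16 mm tall, its centre 120 mm above the bench, on a vertical 12 mm threaded stem; 36 mm of clear stem between the bar's underside and the bushing flange. This point lies on the screw's axis; its x axis runs along the bar, z up.
- screw_left (a joint): Turn of the screw at the robot-left end (fixture +y): clockwise from above positive; 0 = bar square across the bridge, 1.57 = along it. Found at 0 to 0.3. Sound: about 0.05 N m all the way from -1.8 to 2.6, stays where left. Cross-threaded: from somewhere in 0.4 to 0.65 on the drag jumps by about 0.3 N m, and rises 0.8 N m more per rad; also stays where left; free anticlockwise. Sinks 3 mm a turn.
- screw_mid (a joint): Turn of the screw at the middle of the bridge: clockwise from above positive; 0 = bar square across the bridge, 1.57 = along it. Found at 0 to 0.3. Sound: about 0.05 N m all the way from -1.8 to 2.6, stays where left. Cross-threaded: from somewhere in 0.4 to 0.65 on the drag jumps by about 0.3 N m, and rises 0.8 N m more per rad; also stays where left; free anticlockwise. Sinks 3 mm a turn.
- screw_right (a joint): Turn of the screw at the robot-right end (fixture -y): clockwise from above positive; 0 = bar square across the bridge, 1.57 = along it. Found at 0 to 0.3. Sound: about 0.05 N m all the way from -1.8 to 2.6, stays where left. Cross-threaded: from somewhere in 0.4 to 0.65 on the drag jumps by about 0.3 N m, and rises 0.8 N m more per rad; also stays where left; free anticlockwise. Sinks 3 mm a turn.
- bushing_a (a joint): Turn, rad, of one of the three brass threaded bushings (28 mm round flange, 4 mm high, under each T-bar) pressed into the bridge; which hole it sits in is not given. 0 as pressed in. It holds still up to 0.5 N m of twist and then spins in the bridge: spoiled.
- bushing_b (a joint): Turn, rad, of one of the three brass threaded bushings (28 mm round flange, 4 mm high, under each T-bar) pressed into the bridge; which hole it sits in is not given. 0 as pressed in. It holds still up to 0.5 N m of twist and then spins in the bridge: spoiled.
- bushing_c (a joint): Turn, rad, of one of the three brass threaded bushings (28 mm round flange, 4 mm high, under each T-bar) pressed into the bridge; which hole it sits in is not given. 0 as pressed in. It holds still up to 0.5 N m of twist and then spins in the bridge: spoiled.
- spanner_grip (a point): Bystander: open-ended spanner 170 mm long, lying on the bench in front of the fixture.
- plug_gauge: Bystander: thread plug gauge, 108 mm long, 12 mm square handle, lying on the base plate in front of the bridge.
- ring_gauge: Bystander: steel ring gauge, 42 mm across, 14 mm high, lying on the base plate behind the bridge.
- caliper: Bystander: digital caliper 200 mm long, lying on the bench behind the fixture.
- cleaner: Bystander: closed plastic bottle, 48 mm across, 115 mm tall, standing behind the fixture.
- bushing_bin: Bystander: small blue bin 90 x 130 x 45 mm of spare bushings, beside the right end of the fixture.
- brush_grip (a point): Bystander: hand brush 160 mm long, lying on the bench beside the left end of the fixture.

How it is judged:
By the outcome, as a careful person would: the job done as asked, in the order asked, and still so for the second after the job is handed in, with the robot touching nothing.
It also fails if it takes over 67 s, if anything falls off the work surface, if the arm or the gripper's body presses on something with over 40 N, if the wrist force passes 120 N, or if a joint passes its speed limit or range.

ROBOT

A 7-joint arm with a two-finger parallel gripper is mounted at the origin on the work surface. World frame = base frame: x ahead of the robot, y to its left, z up, the work surface at z = 0. Lengths are in m, angles in rad, forces in N, time in s.
With the tool pointing down it reaches from about 0.425 to 0.875 m from the base axis. Payload 4.7 kg.
Tool frame: the origin (TCP) lies on the centre line of the jaws, within the pads' length; the fingertips stand 19 mm ahead of it and the grasp point (between the pads) is the TCP (ctrl.nose_length is the distance from the TCP to the fingertips, in m); z points along the fingers, x is the direction in which the jaws open and shut, and the axes are right-handed (so a half turn about z gives the same grasp; the last joint's range is limited). The gripper opens to 87 mm and grips with 3 to 60 N. Pads are 19 mm wide; open, the fingers measure 117 mm over their backs; the gripper's body (75 mm by 190 mm) begins 51 mm behind the grasp point.
Start: joints at [-1.263, 0.321, -0.07, 1.45, 0.023, 1.371, -0.057], TCP at [0.188, 0.622, 0.242] pointing down, gripper open.
Joint ranges: [-2.86, 2.86], [-0.3, 2.09], [-1.38, 1.24], [0.06, 2.45], [-1.56, 4.7], [0.09, 2.05], [-2.69, 2.69]. Speed limits (rad/s): [2.57, 2.57, 3.14, 3.14, 3.14, 3.14, 3.14].

INTERFACE

Orientations are given as a rotation vector (axis times angle).
In Python, from bench import ctrl gives the robot as it stands. The module is installed in compiled form; this text tells all that it offers.
- The arm moves only by the shell command python3 -m crank 'ROWS' [OPENING] [FORCE]. ROWS is a JSON object of lists of equal length, an entry for each row: "dp": the shift along the tool's x, y, z in cm, a list of three; "delta_rot": the turn, a rotation vector about the tool's x, y, z in rad, a list of three. In form: {"dp": [[x, y, z], ...], "delta_rot": [[rx, ry, rz], ...]}. A call has exactly 8 rows; each row shifts and turns the commanded pose from where the row before left it, along the tool's axes as they then stand; what a row does not reach is not made up. A row lasts 1/10 s, in which the tool goes at most 50 mm and 8.59 degrees, less where a joint would pass 70% of its speed; a pose out of reach is approached as far as the arm can. A call with a gripper value outside its range is refused whole. OPENING is the finger opening in cm, from 0 to 8.7, set as the call begins (- or left out, the last holds). The fingers move at their own pace and stop on an object; FORCE is the grip in N (left out, the last holds). Time passes only in rows, so rows that do not move let the fingers close, or fill a call up. It gives the time, the measured TCP pose, the force and the opening at its end, in the units of the state.
- ctrl.get_state(): the state, without advancing time (a new reading comes with each control period).
- ctrl.get_image(name): name is "scene" or "top"; returns the picture (420x560x3 uint8, blue, green, red); there is no depth.
- ctrl.camera_info(name): a dict with "camera_matrix" (3x3 intrinsics, pixels), "xyz" and "orientation" of the camera in the world. Camera axes: x right, y down, z forward; pixel columns grow to the right and rows downward; lengths in m; the calibration is good to about 2 mm. A picture is of the moment at which its call begins. camera_info takes no time and is no camera call.
- ctrl.close_job(): hands the job in, once; it reports no verdict.
The state is a dict: "time": time; "joint_positions": joint angles; "qd": joint speeds; "joint_torque": joint torques, N m; "position": TCP position; "tool_rot": TCP orientation; "ft_force": force on the tool from outside, world axes, zero at the start; "torque": the same for the moment, N m; "grip_width": opening from 0.0 (shut) to 1.0 (fully open).
Only numpy, scipy, OpenCV 4.12 (cv2) and the standard library are available. Lean on these libraries where they do the work, as an engineer would, in place of code of your own. Each camera call takes 0.05 s, during which the arm holds its last target.

## Working session

There is one attempt and no reset: what is moved stays moved. The work goes in short steps, Python scripts to look and compute and a shell command to move; the robot and the scene stay as the last step left them, time stands still between calls to the robot, and variables do not carry over. Pictures are saved under pics/ and viewed, and the job is handed in when it is done.

```bash
mkdir -p pics
python3 - <<'E'
from bench import ctrl
import cv2
for n in("scene","top"):
    cv2.imwrite(f"pics/{n}0.png",ctrl.get_image(n)); print(n,ctrl.camera_info(n))
print(ctrl.get_state(), ctrl.nose_length)
E
```

```text
scene {'camera_matrix': array([[431.84306941,   0.        , 280.9299589 ],
       [  0.        , 431.84306941, 208.3054007 ],
       [  0.        ,   0.        ,   1.        ]]), 'xyz': array([ 0.95970703, -0.32338701,  0.84853071]), 'orientation': array([-2.3639796 , -0.9672617 ,  0.31272046])}
top {'camera_matrix': array([[413.06184478,   0.        , 280.92703975],
       [  0.        , 413.06184478, 214.27407348],
       [  0.        ,   0.        ,   1.        ]]), 'xyz': array([0.37988607, 0.052924  , 1.09448683]), 'orientation': array([-2.1444803 ,  2.10597459, -0.22127918])}
{'time': 0.1, 'joint_positions': array([-1.26290512,  0.32174704, -0.07008652,  1.45155695,  0.02260576,
        1.37079048, -0.05691719]), 'qd': array([-1.64953736e-05, -2.21200200e-03, -1.53570897e-03, -3.60085909e-03,
        7.45100739e-04,  3.18068034e-04, -7.30757625e-04]), 'joint_torque': array([ 4.16679604e-04, -4.92568946e+01, -4.05507199e-01, -3.13400745e+01,
       -6.42663846e-02,  3.94344761e-02,  5.65036282e-05]), 'position': array([0.18814068, 0.62169334, 0.24057008]), 'tool_rot': array([ 2.52176877e+00,  1.87173098e+00, -2.06699641e-03]), 'ft_force': array([-0.47674461,  0.16763354, -0.10180571]), 'torque': array([0.00932837, 0.01538857, 0.01482347]), 'grip_width': 1.0004159662283554} 0.019
```

View pics/scene0.png

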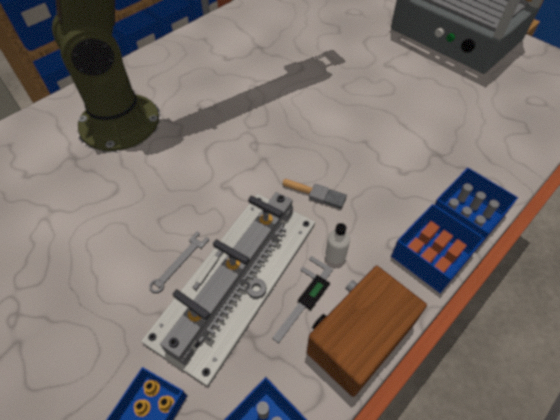

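View pics/top0.png

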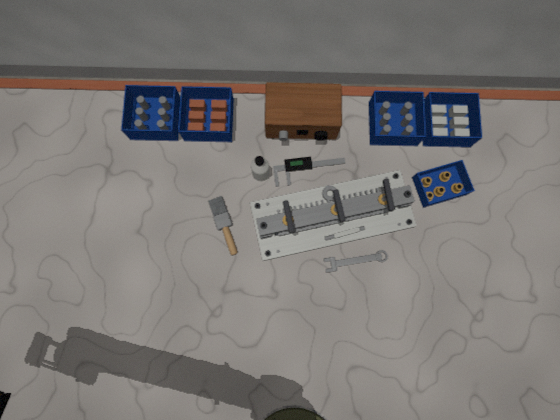

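Run:
```python
import cv2
a=cv2.imread("pics/top0.png")[165:265,235:425]; cv2.imwrite("pics/t0z.png",cv2.resize(a,(760,400),interpolation=cv2.INTER_CUBIC))
a=cv2.imread("pics/scene0.png")[180:390,135:325]; cv2.imwrite("pics/s0z.png",cv2.resize(a,None,fx=2.8,fy=2.8,interpolation=cv2.INTER_CUBIC))
```

```text
(no output)
```

View pics/t0z.png

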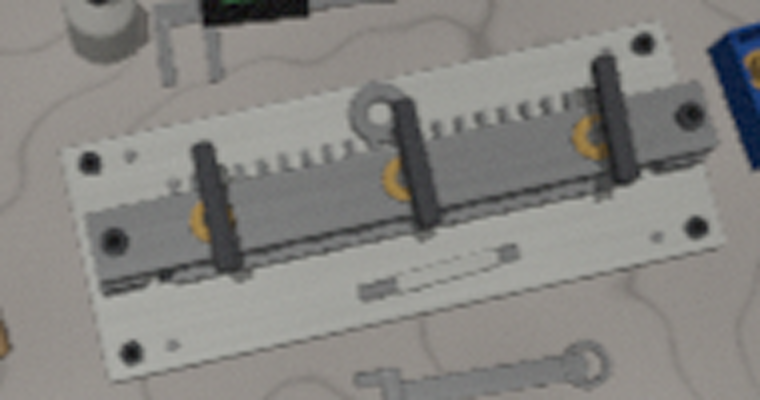

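View pics/s0z.png

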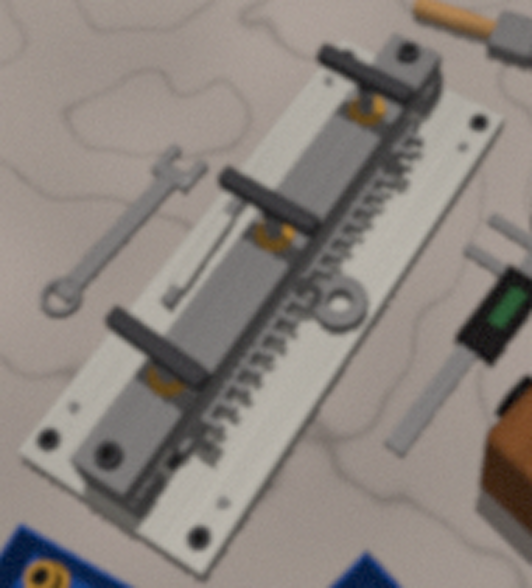

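```bash
cat > h.py <<'E'
import numpy as np,cv2
from scipy.spatial.transform import Rotation as R
from scipy.optimize import least_squares
from bench import ctrl
def proj(n,P):
    c=ctrl.camera_info(n); q=(np.atleast_2d(P)-c['xyz'])@R.from_rotvec(c['orientation']).as_matrix()
    q=q@c['camera_matrix'].T; return q[:,:2]/q[:,2:]
def unproj(n,uv,z):
    c=ctrl.camera_info(n); uv=np.atleast_2d(uv)
    d=np.c_[uv,np.ones(len(uv))]@np.linalg.inv(c['camera_matrix']).T@R.from_rotvec(c['orientation']).as_matrix().T
    return c['xyz']+d*((z-c['xyz'][2])/d[:,2:])
def dark(n,img,box,thr=75):
    g=cv2.cvtColor(img,cv2.COLOR_BGR2GRAY); m=np.zeros_like(g); x0,y0,x1,y1=box
    m[y0:y1,x0:x1]=(g[y0:y1,x0:x1]<thr)*255; return m
E
python3 - <<'E'
from h import *
zt=np.array([[65,150],[113,381],[722,242],[655,22]])/4+[235,165]-.375
P=unproj("top",zt,.018); print(P.round(4))
# order: far-left, near-left, near-right, far-right
L=np.array([[.08,.21],[-.08,.21],[-.08,-.21],[.08,-.21]])
zs=np.array([[360,40],[20,455],[203,578],[503,122]])/2.8+[135,180]-.3
Ps=unproj("scene",zs,.018);print(Ps.round(4))
Ls=np.array([[-.08,.21],[-.08,-.21],[.08,-.21],[.08,.21]])
def fit(n,l,uv):
    def f(p):
        c,s=np.cos(p[2]),np.sin(p[2]); X=np.c_[p[0]+c*l[:,0]-s*l[:,1],p[1]+s*l[:,0]+c*l[:,1],np.full(4,.018)]
        return (proj(n,X)-uv).ravel()
    r=least_squares(f,[.55,0,0]);print(n,r.x,np.abs(r.fun).max());return r.x
a=fit("top",L,zt);b=fit("scene",Ls[1:],zs[1:]) if 0 else fit("scene",Ls,zs)
for p in(a,b):
    for y in(.125,0,-.125):
        c,s=np.cos(p[2]),np.sin(p[2]);print((p[0]-s*y).round(4),(p[1]+c*y).round(4))
t=cv2.imread("pics/top0.png");g=cv2.cvtColor(t,cv2.COLOR_BGR2GRAY)
for u,v in((289,217),(338,205),(389,195)):print(g[v-2:v+3,u-9:u+10])
E
```

```text
[[ 0.6233  0.1211  0.018 ]
 [ 0.4701  0.0852  0.018 ]
 [ 0.5694 -0.3166  0.018 ]
 [ 0.7207 -0.2777  0.018 ]]
[[ 0.484   0.0947  0.018 ]
 [ 0.5749 -0.3203  0.018 ]
 [ 0.7274 -0.2835  0.018 ]
 [ 0.6287  0.1181  0.018 ]]
top [ 0.59613885 -0.09712742  0.24135411] 1.8149227326270534
scene [ 0.60340251 -0.09755209  0.22654873] 3.785677274303282
0.5663 0.0242
0.5961 -0.0971
0.626 -0.2185
0.5753 0.0243
0.6034 -0.0976
0.6315 -0.2194
[[122 123 122 120 126  94  57  67  65  61  57  63  98 118 116 117 121 117
  120]
 [121 120 119 124 131 103  60  62  67  62  56  57  64 102 122 119 120 123
  123]
 [118 120 123 130 133 109  72  66  65  63  59  58  71 106 127 123 124 121
  124]
 [121 120 124 131 133 101  62  62  64  68  62  58  70 106 121 122 122 121
  124]
 [117 121 125 128 134 105  59  57  65  63  65  57  70  92 111 127 124 123
  121]]
[[122 119 119 117 117  89  44  51  63  65  62  60  70 104 117 116 116 116
  114]
 [117 118 115 117 119  98  53  44  60  65  64  66  74 103 117 114 114 112
  114]
 [118 117 111 117 130 107  50  48  61  68  64  62  66  97 115 116 115 116
  116]
 [117 114 117 128 131 105  57  45  56  63  63  64  58  88 113 117 116 118
  116]
 [115 108 122 131 127 103  60  42  50  64  63  62  63  67 101 114 116 113
  118]]
[[113 100  80  74  62  39  51  66  62  62  62  70 100 114 112 114 112 114
  113]
 [110 118  95  74  68  43  46  60  63  61  63  75 100 111 112 116 115 113
  114]
 [124 133  96  71  69  45  43  55  62  63  60  69 101 115 112 115 119 117
  115]
 [129 128 103  74  63  37  33  53  62  64  62  59  94 114 114 114 114 118
  116]
 [128 123  98  71  56  42  30  49  59  63  62  61  78 105 115 114 113 115
  111]]
```

```bash
cat >> h.py <<'E'
from scipy.optimize import minimize
def boxpts(x,y,a,z=.12):
    c,s=np.cos(a),np.sin(a)
    return np.array([[x+c*i*.04-s*j*.007,y+s*i*.04+c*j*.007,z+k*.008] for i in(-1,1) for j in(-1,1) for k in(-1,1)])
def fitbars(imgs,guess,thr=85,only=("top","scene")):
    out=[]
    for g0 in guess:
        best=[]
        T={}
        for n in only:
            g=cv2.cvtColor(imgs[n],cv2.COLOR_BGR2GRAY).astype(np.float32)
            h=cv2.convexHull(proj(n,boxpts(*g0)).astype(np.float32))[:,0]
            c=h.mean(0);o=np.round(c-28).astype(int); K=4
            sub=g[o[1]:o[1]+56,o[0]:o[0]+56]
            d=cv2.resize(1/(1+np.exp(np.clip((sub-thr)/6,-30,30))),None,fx=K,fy=K,interpolation=cv2.INTER_LINEAR)
            T[n]=(o,K,d)
        def cost(p):
            s=0
            for n,(o,K,d) in T.items():
                q=((proj(n,boxpts(*p))-o+.5)*K-.5)
                m=np.zeros(d.shape,np.uint8);cv2.fillConvexPoly(m,cv2.convexHull(np.round(q*16).astype(np.int32)),255,shift=4,lineType=cv2.LINE_AA)
                m=m/255.; near=cv2.dilate((m>0).astype(np.uint8),np.ones((25,25)))
                s+=(np.abs(m-d)*near).sum()
            return s
        r=None
        for st in(.01,.004):
            x0=g0 if r is None else r.x
            S=np.array([x0]+[np.array(x0)+np.eye(3)[i]*[st,st,st*15][i] for i in range(3)])
            r=minimize(cost,x0,method="Nelder-Mead",options=dict(initial_simplex=S,xatol=1e-4,fatol=.5,maxiter=300))
        out.append((r.x,r.fun))
    return out
E
python3 - <<'E'
from h import *
imgs={n:cv2.imread(f"pics/{n}0.png") for n in("top","scene")}
gs=[(.568,.024,.2),(.599,-.097,.2),(.628,-.2185,.2)]
for on in(("top",),("scene",),("top","scene")):
    o=fitbars(imgs,gs,only=on)
    for x,f in o:print(on,x.round(4),round(f))
    X=np.array([x for x,_ in o]);d=X[0]-X[2];print("fix yaw",np.arctan2(-d[0],d[1]),np.hypot(*d[:2]),X.mean(0))
E
```

```text
('top',) [0.5654 0.0225 0.2353] 882
('top',) [ 0.5957 -0.0963  0.222 ] 934
('top',) [ 0.6244 -0.2162  0.1294] 1287
fix yaw 0.24207442440599736 0.24587969797830825 [ 0.59518058 -0.09667054  0.19559866]
('scene',) [0.5731 0.023  0.2137] 2712
('scene',) [ 0.6032 -0.0976  0.2242] 2907
('scene',) [ 0.6329 -0.2195  0.1339] 3422
fix yaw 0.24163848982633845 0.24972598210440028 [ 0.60307387 -0.09802754  0.19059953]
('top', 'scene') [0.5669 0.0227 0.222 ] 3758
('top', 'scene') [ 0.5977 -0.0967  0.2152] 4389
('top', 'scene') [ 0.629  -0.2188  0.1202] 5584
fix yaw 0.25158482869728244 0.24932809619566665 [ 0.59783673 -0.09759498  0.18580886]
```

```bash
cat >> h.py <<'E'
SC={"L":(.568,.0241),"M":(.598,-.0972),"R":(.628,-.2186)}
FY=.242
def tgt(k,bar,z,flip=0):
    """bar = screw angle (cw+). prints dp cm in current tool frame and rot"""
    s=ctrl.get_state(); Rm=R.from_rotvec(s['tool_rot'])
    yaw=FY-bar+np.pi/2-(np.pi if flip else 0)
    want=R.from_euler('z',yaw)*R.from_euler('x',np.pi)
    d=Rm.inv().apply(np.r_[SC[k],z]-s['position'])*100; r=(Rm.inv()*want).as_rotvec()
    d2=want.inv().apply(np.r_[SC[k],z]-s['position'])*100
    print("dp now-frame",d.round(2),"dp after-rot frame",d2.round(2),"rot",r.round(3),"t",s['time'],'q7',s['joint_positions'][6].round(2))
def st(k=None):
    s=ctrl.get_state(); Rm=R.from_rotvec(s['tool_rot']).as_matrix(); yaw=np.arctan2(Rm[1,0],Rm[0,0])
    F=s['ft_force'];T=s['torque']
    print('t',s['time'],'p',s['position'].round(4),'yaw',yaw.round(3),'bar',((FY-yaw+np.pi/2+1.0)%np.pi-1.0).round(3),'F',F.round(2),'T',T.round(3),'w',round(s['grip_width']*87,1),'q7',s['joint_positions'][6].round(2),end=' ')
    if k:
        r=s['position'][:2]-SC[k]; print('Tz_axis',(T[2]+r[0]*F[1]-r[1]*F[0]).round(3),'off mm',(r*1000).round(1))
    else: print()
E
python3 -c "
from h import *
st();tgt('L',.01,.24)"
```

```text
t 0.1 p [0.1881 0.6217 0.2406] yaw 1.277 bar 0.536 F [-0.48  0.17 -0.1 ] T [0.009 0.015 0.015] w 87.0 q7 -0.06 
dp now-frame [-46.2   53.66   0.14] dp after-rot frame [-6.689e+01  2.323e+01  6.000e-02] rot [-0.     0.002 -0.526] t 0.1 q7 -0.06
```

```bash
python3 -m crank '{"dp":[[0,0,0],[0,0,0],[0,0,0],[0,0,0],[-3.3,1.15,0],[-3.3,1.15,0],[-3.3,1.15,0],[-3.3,1.15,0]],"delta_rot":[[0,0,-0.13],[0,0,-0.13],[0,0,-0.13],[0,0,-0.13],[0,0,0],[0,0,0],[0,0,0],[0,0,0]]}' 5 10
python3 -c "
from h import *
st();tgt('L',.01,.24)"
```

```text
time: 0.9
position: [0.2632, 0.5023, 0.241]
tool_rot: [1.956, 2.458, -0.001]
ft_force: [0.7, 0.4, -0.8]
grip_width: 0.578
t 0.9 p [0.2632 0.5023 0.241 ] yaw 1.797 bar 0.016 F [ 0.67  0.43 -0.84] T [-0.001 -0.056  0.006] w 50.3 q7 0.65 
dp now-frame [-53.44  18.97   0.13] dp after-rot frame [-53.55  18.67   0.1 ] rot [-0.001  0.001 -0.006] t 0.9 q7 0.65
```

```bash
python3 -m crank '{"dp":[[-3.8,1.33,0],[-3.8,1.33,0],[-3.8,1.33,0],[-3.8,1.33,0],[-3.8,1.33,0],[-3.8,1.33,0],[-3.8,1.33,0],[-3.8,1.33,0]],"delta_rot":[[0,0,0],[0,0,0],[0,0,0],[0,0,0],[0,0,0],[0,0,0],[0,0,0],[0,0,0]]}'
python3 -m crank '{"dp":[[-3.8,1.33,0],[-3.8,1.33,0],[-3.8,1.33,0],[-3.8,1.33,0],[-3.8,1.33,1],[-2,0.8,2],[0,0,2],[0,0,0]],"delta_rot":[[0,0,0],[0,0,0],[0,0,0],[0,0,0],[0,0,0],[0,0,0],[0,0,0],[0,0,0]]}'
python3 - <<'E'
from h import *
st();tgt('L',.01,.122)
cv2.imwrite("pics/s1.png",ctrl.get_image("scene")[180:320,180:340])
cv2.imwrite("pics/t1.png",ctrl.get_image("top")[130:270,230:420])
for n in("s1","t1"):
    a=cv2.imread(f"pics/{n}.png");cv2.imwrite(f"pics/{n}z.png",cv2.resize(a,None,fx=4,fy=4,interpolation=cv2.INTER_CUBIC))
E
```

```text
time: 1.7
position: [0.435, 0.2298, 0.2413]
tool_rot: [-1.956, -2.458, 0.0]
ft_force: [0.8, -0.1, -0.2]
grip_width: 0.576
time: 2.5
position: [0.5523, 0.0425, 0.1883]
tool_rot: [-1.956, -2.453, 0.008]
ft_force: [-0.1, 1.1, -1.2]
grip_width: 0.576
t 2.5 p [0.5523 0.0425 0.1883] yaw 1.795 bar 0.018 F [-0.14  1.12 -1.22] T [ 0.086  0.024 -0.029] w 50.1 q7 1.73 
dp now-frame [-2.14  1.17  6.63] dp after-rot frame [-2.15  1.11  6.63] rot [-0.006 -0.    -0.008] t 2.5 q7 1.73
```

View pics/s1z.png

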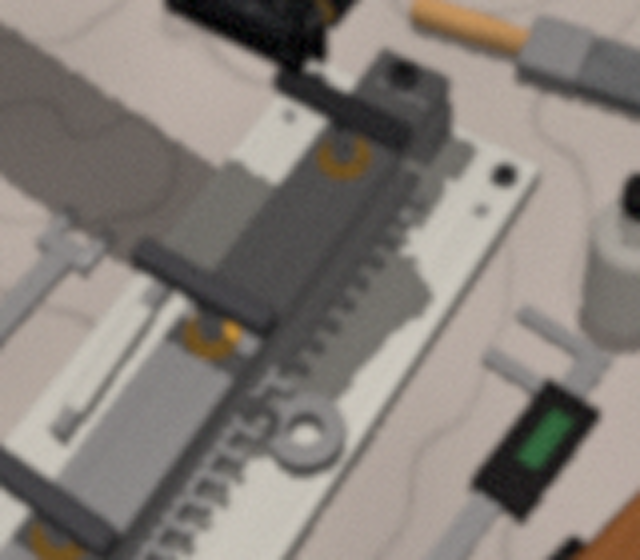

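View pics/t1z.png

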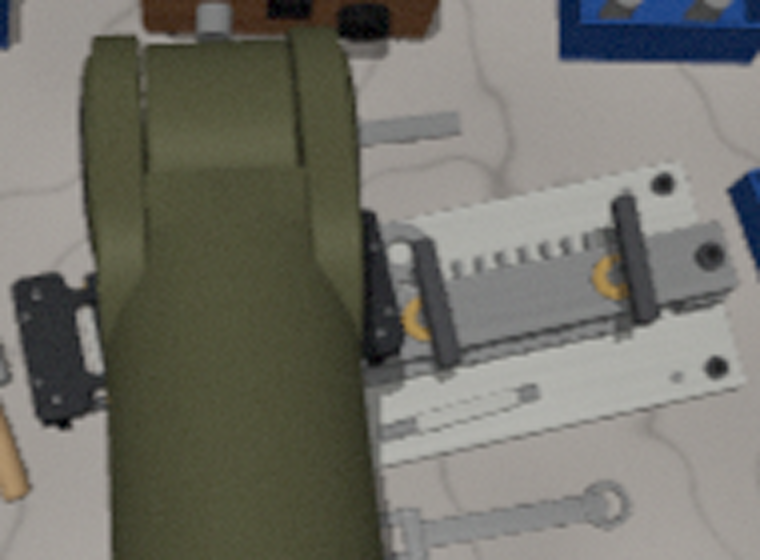

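```bash
python3 -m crank '{"dp":[[-1.1,0.6,0],[-1.05,0.55,0],[0,0,2.2],[0,0,2.2],[0,0,2.2],[0,0,0],[0,0,0],[0,0,0]],"delta_rot":[[0,0,0],[0,0,0],[0,0,0],[0,0,0],[0,0,0],[0,0,0],[0,0,0],[0,0,0]]}'
python3 - <<'E'
from h import *
st("L");tgt('L',.01,.122)
E
```

```text
time: 3.4
position: [0.5717, 0.0249, 0.1273]
tool_rot: [1.955, 2.456, 0.003]
ft_force: [0.1, 0.4, 0.3]
grip_width: 0.577
t 3.4 p [0.5717 0.0249 0.1273] yaw 1.797 bar 0.016 F [0.14 0.43 0.3 ] T [0.024 0.061 0.012] w 50.2 q7 1.8 Tz_axis 0.014 off mm [3.7 0.8]
dp now-frame [ 0.01 -0.38  0.53] dp after-rot frame [ 0.01 -0.38  0.53] rot [ 0.003  0.    -0.006] t 3.4 q7 1.8
```

```bash
python3 -m crank '{"dp":[[0,-0.2,0.25],[0,-0.18,0.25],[0,0,0],[0,0,0],[0,0,0],[0,0,0],[0,0,0],[0,0,0]],"delta_rot":[[0,0,0],[0,0,0],[0,0,0],[0,0,0],[0,0,0],[0,0,0],[0,0,0],[0,0,0]]}' 0 8
python3 - <<'E'
from h import *
st("L");tgt('L',.01,.122)
E
```

```text
time: 4.2
position: [0.5667, 0.0246, 0.1207]
tool_rot: [-1.956, -2.458, -0.001]
ft_force: [-0.3, 1.2, 1.1]
grip_width: 0.159
t 4.2 p [0.5667 0.0246 0.1207] yaw 1.797 bar 0.016 F [-0.32  1.23  1.07] T [ 0.253  0.101 -0.027] w 13.8 q7 1.8 Tz_axis -0.028 off mm [-1.3  0.5]
dp now-frame [-0.08  0.12 -0.13] dp after-rot frame [-0.08  0.12 -0.13] rot [ 0.    -0.    -0.006] t 4.2 q7 1.8
```

```bash
python3 -m crank '{"dp":[[0,0,0],[0,0,0],[0,0,0],[0,0,0.01],[0,0,0],[0,0,0],[0,0,0],[0,0,0.01]],"delta_rot":[[0,0,0.06],[0,0,0.06],[0,0,0.06],[0,0,0.06],[0,0,0.06],[0,0,0.06],[0,0,0],[0,0,0]]}'
python3 -c "
from h import *
st('L')"
python3 -m crank '{"dp":[[0,0,0],[0,0,0],[0,0,0],[0,0,0.01],[0,0,0],[0,0,0],[0,0,0],[0,0,0.01]],"delta_rot":[[0,0,0.04],[0,0,0.04],[0,0,0.04],[0,0,0.04],[0,0,0.04],[0,0,0.04],[0,0,0.04],[0,0,0]]}'
python3 -c "
from h import *
st('L')"
```

```text
time: 5.0
position: [0.5666, 0.025, 0.1205]
tool_rot: [-2.363, -2.07, -0.001]
ft_force: [-0.3, 2.3, 2.3]
grip_width: 0.162
t 5.0 p [0.5666 0.025  0.1205] yaw 1.439 bar 0.374 F [-0.31  2.32  2.32] T [ 0.566  0.149 -0.074] w 14.1 q7 1.45 Tz_axis -0.077 off mm [-1.4  0.9]
time: 5.8
position: [0.5667, 0.0253, 0.1203]
tool_rot: [-2.628, -1.719, -0.001]
ft_force: [-0.5, 4.1, 1.6]
grip_width: 0.16
t 5.8 p [0.5667 0.0253 0.1203] yaw 1.159 bar 0.654 F [-0.5   4.05  1.55] T [ 0.804  0.11  -0.043] w 13.9 q7 1.18 Tz_axis -0.047 off mm [-1.3  1.2]
```

```bash
python3 -m crank '{"dp":[[0,0,0],[0,0,0],[0,0,0],[0,0,0.01],[0,0,0],[0,0,0],[0,0,0],[0,0,0.01]],"delta_rot":[[0,0,0.04],[0,0,0.04],[0,0,0.04],[0,0,0.04],[0,0,0.04],[0,0,0.04],[0,0,0.04],[0,0,0]]}'
python3 -c "
from h import *
st('L')"
```

```text
time: 6.6
position: [0.5669, 0.0255, 0.1202]
tool_rot: [-2.842, -1.337, -0.002]
ft_force: [-0.2, 3.6, 1.5]
grip_width: 0.159
t 6.6 p [0.5669 0.0255 0.1202] yaw 0.879 bar 0.934 F [-0.2   3.56  1.53] T [ 0.935  0.047 -0.042] w 13.9 q7 0.91 Tz_axis -0.045 off mm [-1.1  1.4]
```

```bash
python3 -m crank '{"dp":[[0,0,0.01],[0,0,0],[0,0,0],[0,0,0.01],[0,0,0],[0,0,0],[0,0,0.01],[0,0,0]],"delta_rot":[[0,0,0.09],[0,0,0.09],[0,0,0.09],[0,0,0.09],[0,0,0.09],[0,0,0.09],[0,0,0.09],[0,0,0]]}'
python3 -c "
from h import *
st('L')"
```

```text
time: 7.4
position: [0.5675, 0.0259, 0.12]
tool_rot: [-3.116, -0.389, -0.004]
ft_force: [1.6, 5.2, 0.7]
grip_width: 0.161
t 7.4 p [0.5675 0.0259 0.12  ] yaw 0.248 bar 1.564 F [1.61 5.22 0.69] T [ 1.115 -0.299 -0.014] w 14.0 q7 0.31 Tz_axis -0.02 off mm [-0.5  1.8]
```

```bash
python3 -m crank '{"dp":[[0,0,0],[0,0,0],[0,0,0],[0,0,0],[0,0,-2],[0,0,-2],[0,0,-1.5],[0,0,0]],"delta_rot":[[0,0,0],[0,0,0],[0,0,0],[0,0,0],[0,0,0],[0,0,0],[0,0,0],[0,0,-0.14]]}' 5
python3 -c "
from h import *
st('L');tgt('M',.02,.175)"
```

```text
time: 8.2
position: [0.5681, 0.024, 0.1771]
tool_rot: [3.082, 0.608, 0.007]
ft_force: [0.5, 0.4, -0.4]
grip_width: 0.574
t 8.2 p [0.5681 0.024  0.1771] yaw 0.39 bar 1.423 F [ 0.53  0.4  -0.36] T [-0.072  0.05   0.006] w 49.9 q7 0.41 Tz_axis 0.006 off mm [ 0.1 -0.1]
dp now-frame [-1.84 12.34  0.22] dp after-rot frame [-12.48   0.25   0.21] rot [ 0.004 -0.003 -1.403] t 8.2 q7 0.41
```

```bash
python3 -m crank '{"dp":[[-0.46,3.08,0],[-0.46,3.08,0],[-0.46,3.08,0],[-0.46,3.1,0],[0,0,0],[0,0,0],[0,0,0],[0,0,0]],"delta_rot":[[0,0,0],[0,0,0],[0,0,0],[0,0,0],[0,0,-0.14],[0,0,-0.14],[0,0,-0.14],[0,0,-0.14]]}'
python3 -m crank '{"dp":[[0,0,0],[0,0,0],[0,0,0],[0,0,0],[0,0,0],[0,0,0],[0,0,0],[0,0,0]],"delta_rot":[[0,0,-0.14],[0,0,-0.14],[0,0,-0.14],[0,0,-0.14],[0,0,-0.14],[0,0,-0.14],[0,0,0],[0,0,0]]}'
python3 -c "
from h import *
st('M');tgt('M',.02,.122)"
```

```text
time: 9.0
position: [0.596, -0.0973, 0.1746]
tool_rot: [2.792, 1.44, -0.001]
ft_force: [-0.3, -0.3, 0.1]
grip_width: 0.573
time: 9.8
position: [0.596, -0.0972, 0.1747]
tool_rot: [-1.973, -2.445, 0.0]
ft_force: [0.4, -0.9, -0.3]
grip_width: 0.575
t 9.8 p [ 0.596  -0.0972  0.1747] yaw 1.783 bar 0.029 F [ 0.44 -0.93 -0.34] T [0.008 0.038 0.053] w 50.0 q7 2.01 Tz_axis 0.054 off mm [-2.  0.]
dp now-frame [-0.05  0.19  5.27] dp after-rot frame [-0.05  0.19  5.27] rot [-0.    -0.    -0.009] t 9.8 q7 2.01
```

```bash
python3 -m crank '{"dp":[[0,0.1,1],[0,0.05,2],[0,0,2],[0,0,0.3],[0,0,0],[0,0,0],[0,0,0],[0,0,0]],"delta_rot":[[0,0,0],[0,0,0],[0,0,0],[0,0,0],[0,0,0],[0,0,0],[0,0,0],[0,0,0]]}'
python3 -c "
from h import *
st('M');tgt('M',.02,.122)"
python3 -m crank '{"dp":[[0,0,0],[0,0,0],[0,0,0],[0,0,0],[0,0,0],[0,0,0],[0,0,0],[0,0,0]],"delta_rot":[[0,0,0],[0,0,0],[0,0,0],[0,0,0],[0,0,0],[0,0,0],[0,0,0],[0,0,0]]}' 0 8
python3 -c "
from h import *
st('M');tgt('M',.02,.122)"
```

```text
time: 10.6
position: [0.5982, -0.0967, 0.1226]
tool_rot: [1.968, 2.447, 0.002]
ft_force: [-0.3, -0.1, -0.5]
grip_width: 0.577
t 10.6 p [ 0.5982 -0.0967  0.1226] yaw 1.787 bar 0.026 F [-0.28 -0.13 -0.52] T [ 0.023  0.032 -0.048] w 50.2 q7 2.03 Tz_axis -0.048 off mm [0.2 0.5]
dp now-frame [-0.05 -0.03  0.06] dp after-rot frame [-0.05 -0.03  0.06] rot [ 0.002  0.    -0.006] t 10.6 q7 2.03
time: 11.4
position: [0.5976, -0.0965, 0.1217]
tool_rot: [-1.969, -2.448, -0.0]
ft_force: [0.6, 1.1, -0.0]
grip_width: 0.161
t 11.4 p [ 0.5976 -0.0965  0.1217] yaw 1.787 bar 0.026 F [ 0.63  1.05 -0.  ] T [0.078 0.046 0.044] w 14.0 q7 2.03 Tz_axis 0.043 off mm [-0.4  0.7]
dp now-frame [-0.08  0.02 -0.03] dp after-rot frame [-0.08  0.02 -0.03] rot [ 0.    -0.    -0.006] t 11.4 q7 2.03
```

```bash
python3 -m crank '{"dp":[[0,0,0],[0,0,0],[0,0,0],[0,0,0.01],[0,0,0],[0,0,0],[0,0,0],[0,0,0.01]],"delta_rot":[[0,0,0.06],[0,0,0.06],[0,0,0.06],[0,0,0.06],[0,0,0.06],[0,0,0.06],[0,0,0],[0,0,0]]}'
python3 -c "
from h import *
st('M')"
python3 -m crank '{"dp":[[0,0,0],[0,0,0],[0,0,0],[0,0,0.01],[0,0,0],[0,0,0],[0,0,0],[0,0,0]],"delta_rot":[[0,0,0.04],[0,0,0.04],[0,0,0.04],[0,0,0],[0,0,0],[0,0,0],[0,0,0],[0,0,0]]}'
python3 -c "
from h import *
st('M')"
```

```text
time: 12.2
position: [0.5976, -0.0965, 0.1215]
tool_rot: [-2.374, -2.058, -0.0]
ft_force: [-0.9, -0.1, 0.6]
grip_width: 0.159
t 12.2 p [ 0.5976 -0.0965  0.1215] yaw 1.428 bar 0.384 F [-0.92 -0.13  0.62] T [ 0.068  0.086 -0.039] w 13.8 q7 1.69 Tz_axis -0.039 off mm [-0.4  0.7]
time: 13.0
position: [0.5976, -0.0965, 0.1214]
tool_rot: [-2.494, -1.91, -0.0]
ft_force: [-0.8, 0.4, 0.3]
grip_width: 0.161
t 13.0 p [ 0.5976 -0.0965  0.1214] yaw 1.307 bar 0.505 F [-0.81  0.44  0.34] T [ 0.173  0.11  -0.018] w 14.0 q7 1.58 Tz_axis -0.018 off mm [-0.4  0.7]
```

```bash
python3 -m crank '{"dp":[[0,0,0],[0,0,0],[0,0,0],[0,0,0.01],[0,0,0],[0,0,0],[0,0,0],[0,0,0]],"delta_rot":[[0,0,0.03],[0,0,0.03],[0,0,0.03],[0,0,0.03],[0,0,0.03],[0,0,0.03],[0,0,0],[0,0,0]]}'
python3 -c "
from h import *
st('M')"
python3 -m crank '{"dp":[[0,0,0],[0,0,0],[0,0,0],[0,0,0.01],[0,0,0],[0,0,0],[0,0,0],[0,0,0]],"delta_rot":[[0,0,0.03],[0,0,0.03],[0,0,0.03],[0,0,0.03],[0,0,0.03],[0,0,0],[0,0,0],[0,0,0]]}'
python3 -c "
from h import *
st('M')"
```

```text
time: 13.8
position: [0.5978, -0.0967, 0.1213]
tool_rot: [2.655, 1.678, 0.0]
ft_force: [0.4, 1.0, 1.1]
grip_width: 0.165
t 13.8 p [ 0.5978 -0.0967  0.1213] yaw 1.127 bar 0.686 F [0.37 0.95 1.08] T [ 0.094 -0.02   0.178] w 14.4 q7 1.41 Tz_axis 0.177 off mm [-0.2  0.5]
time: 14.6
position: [0.5978, -0.0967, 0.1213]
tool_rot: [2.774, 1.474, 0.001]
ft_force: [1.5, 0.3, 1.1]
grip_width: 0.189
t 14.6 p [ 0.5978 -0.0967  0.1213] yaw 0.977 bar 0.836 F [1.49 0.33 1.13] T [-0.158 -0.277  0.24 ] w 16.5 q7 1.27 Tz_axis 0.239 off mm [-0.2  0.5]
```

```bash
python3 -m crank '{"dp":[[0,0,0],[0,0,0],[0,0,0],[0,0,-0.01],[0,0,0],[0,0,0],[0,0,-0.01],[0,0,0]],"delta_rot":[[0,0,-0.12],[0,0,-0.12],[0,0,-0.12],[0,0,-0.12],[0,0,-0.12],[0,0,-0.12],[0,0,-0.12],[0,0,0]]}'
python3 -c "
from h import *
st('M')"
python3 -m crank '{"dp":[[0,0,0],[0,0,0],[0,0,0],[0,0,0],[0,0,-2],[0,0,-2],[0,0,-1],[0,0,0]],"delta_rot":[[0,0,0],[0,0,0],[0,0,0],[0,0,0],[0,0,0],[0,0,0],[0,0,0],[0,0,0.14]]}' 5
python3 -m crank '{"dp":[[0,0,0],[0,0,0],[0,0,0],[0,0,0],[0,0,0],[0,0,0],[0,0,0],[0,0,0]],"delta_rot":[[0,0,0.145],[0,0,0.145],[0,0,0.145],[0,0,0.145],[0,0,0.145],[0,0,0.145],[0,0,0.145],[0,0,0.145]]}'
python3 -m crank '{"dp":[[0,0,0],[0,0,0],[0,0,0],[0,0,0],[0,0,0],[0,0,0],[0,0,0],[0,0,0]],"delta_rot":[[0,0,0.145],[0,0,0.145],[0,0,0.145],[0,0,0.145],[0,0,0.145],[0,0,0.145],[0,0,0.145],[0,0,0.145]]}'
python3 -c "
from h import *
st('M');tgt('M',0,.122,1)"
```

```text
time: 15.4
position: [0.5976, -0.0965, 0.1215]
tool_rot: [-1.932, -2.477, -0.001]
ft_force: [0.2, 1.3, 1.5]
grip_width: 0.157
t 15.4 p [ 0.5976 -0.0965  0.1215] yaw 1.817 bar -0.004 F [0.21 1.34 1.5 ] T [ 0.164 -0.113  0.106] w 13.7 q7 2.06 Tz_axis 0.105 off mm [-0.4  0.7]
time: 16.2
position: [0.5987, -0.0969, 0.1732]
tool_rot: [2.102, 2.331, 0.004]
ft_force: [0.4, 0.2, -0.2]
grip_width: 0.576
time: 17.0
position: [0.5974, -0.0965, 0.171]
tool_rot: [-3.039, -0.793, 0.001]
ft_force: [-0.1, -0.6, 0.3]
grip_width: 0.576
time: 17.8
position: [0.5974, -0.0964, 0.171]
tool_rot: [-2.978, 1.002, 0.001]
ft_force: [-0.0, -0.1, 0.2]
grip_width: 0.575
t 17.8 p [ 0.5974 -0.0964  0.171 ] yaw -0.649 bar -0.68 F [-0.01 -0.1   0.16] T [-0.1    0.144  0.052] w 50.0 q7 -0.3 Tz_axis 0.052 off mm [-0.6  0.8]
dp now-frame [0.1  0.03 4.9 ] dp after-rot frame [ 0.09 -0.04  4.9 ] rot [0.   0.   0.68] t 17.8 q7 -0.3
```

Rotate 0.68, descend, and grip.

```bash
python3 -m crank '{"dp":[[0,0,0],[0,0,0],[0,0,0],[0,0,0],[0,0,0],[0,0,1.5],[0,0,2],[0,0,1.4]],"delta_rot":[[0,0,0.136],[0,0,0.136],[0,0,0.136],[0,0,0.136],[0,0,0.136],[0,0,0],[0,0,0],[0,0,0]]}'
python3 -m crank '{"dp":[[0,0,0],[0,0,0],[0,0,0],[0,0,0],[0,0,0],[0,0,0],[0,0,0],[0,0,0]],"delta_rot":[[0,0,0],[0,0,0],[0,0,0],[0,0,0],[0,0,0],[0,0,0],[0,0,0],[0,0,0]]}' 0 8
python3 -c "
from h import *
st('M')"
python3 -m crank '{"dp":[[0,0,0],[0,0,0],[0,0,-0.01],[0,0,0],[0,0,-0.01],[0,0,0],[0,0,-0.01],[0,0,0]],"delta_rot":[[0,0,-0.11],[0,0,-0.11],[0,0,-0.11],[0,0,-0.11],[0,0,-0.11],[0,0,-0.11],[0,0,-0.11],[0,0,-0.01]]}'
python3 -c "
from h import *
st('M')"
```

```text
time: 18.6
position: [0.5966, -0.0961, 0.12]
tool_rot: [2.481, -1.925, -0.003]
ft_force: [0.2, 0.2, 0.3]
grip_width: 0.576
time: 19.4
position: [0.5979, -0.0965, 0.1228]
tool_rot: [-2.479, 1.929, -0.001]
ft_force: [-1.2, 0.5, 3.0]
grip_width: 0.161
t 19.4 p [ 0.5979 -0.0965  0.1228] yaw -1.323 bar -0.006 F [-1.19  0.53  2.97] T [0.052 0.292 0.069] w 14.0 q7 -0.89 Tz_axis 0.07 off mm [-0.1  0.7]
time: 20.2
position: [0.5978, -0.0963, 0.1231]
tool_rot: [-3.026, 0.841, -0.0]
ft_force: [-1.4, 2.0, 4.2]
grip_width: 0.161
t 20.2 p [ 0.5978 -0.0963  0.1231] yaw -0.542 bar -0.787 F [-1.42  1.97  4.19] T [0.307 0.233 0.022] w 14.0 q7 -0.18 Tz_axis 0.023 off mm [-0.2  0.9]
```

```bash
python3 -m crank '{"dp":[[0,0,0],[0,0,0],[0,0,0],[0,0,0],[0,0,-2],[0,0,-2],[0,0,-1.5],[0,0,0]],"delta_rot":[[0,0,0],[0,0,0],[0,0,0],[0,0,0],[0,0,0],[0,0,0],[0,0,0],[0,0,-0.14]]}' 5
python3 - <<'E'
from h import *
st('M');tgt('R',.11,.178)
imgs={"top":ctrl.get_image("top")}
cv2.imwrite("pics/t2.png",cv2.resize(imgs["top"][130:270,230:420],None,fx=4,fy=4,interpolation=cv2.INTER_CUBIC))
E
```

```text
time: 21.0
position: [0.599, -0.0971, 0.18]
tool_rot: [-3.078, 0.625, -0.006]
ft_force: [-0.4, -0.8, 0.4]
grip_width: 0.572
t 21.0 p [ 0.599  -0.0971  0.18  ] yaw -0.401 bar -0.928 F [-0.45 -0.8   0.39] T [-0.075  0.083  0.02 ] w 49.8 q7 -0.08 Tz_axis 0.019 off mm [1.  0.1]
dp now-frame [ 7.41 10.06  0.22] dp after-rot frame [-12.43   1.28   0.2 ] rot [ 0.003 -0.003 -2.103] t 21.0 q7 -0.08
```

View pics/t2.png

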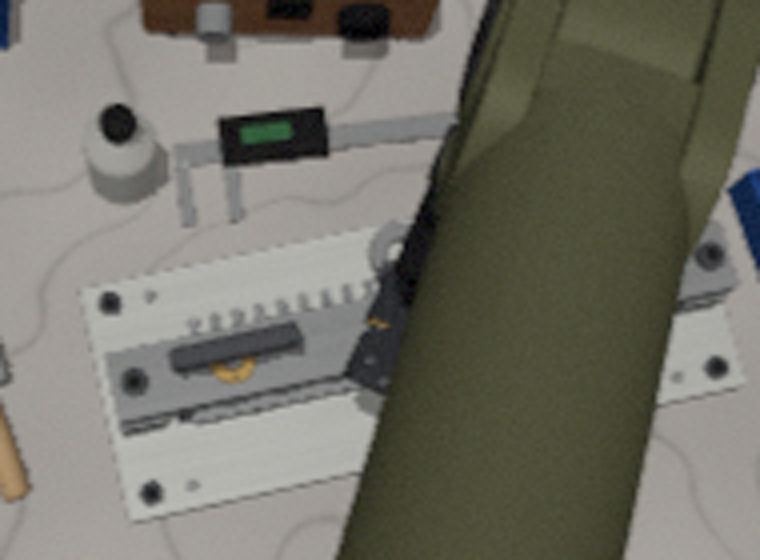

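```bash
python3 -m crank '{"dp":[[1.85,2.52,0],[1.85,2.52,0],[1.85,2.52,0],[1.85,2.52,0],[0,0,0],[0,0,0],[0,0,0],[0,0,0]],"delta_rot":[[0,0,0],[0,0,0],[0,0,0],[0,0,0],[0,0,-0.14],[0,0,-0.14],[0,0,-0.14],[0,0,-0.14]]}'
python3 -m crank '{"dp":[[0,0,0],[0,0,0],[0,0,0],[0,0,0],[0,0,0],[0,0,0],[0,0,0],[0,0,0]],"delta_rot":[[0,0,-0.14],[0,0,-0.14],[0,0,-0.14],[0,0,-0.14],[0,0,-0.14],[0,0,-0.14],[0,0,-0.14],[0,0,-0.14]]}'
python3 -m crank '{"dp":[[0,0,0],[0,0,0],[0,0,0],[0,0,0],[0,0,0],[0,0,0],[0,0,0],[0,0,0]],"delta_rot":[[0,0,-0.14],[0,0,-0.14],[0,0,-0.14],[0,0,0],[0,0,0],[0,0,0],[0,0,0],[0,0,0]]}'
python3 - <<'E'
from h import *
st('R');tgt('R',.11,.122)
E
```

```text
time: 21.85
position: [0.6258, -0.2183, 0.177]
tool_rot: [-3.131, -0.251, 0.002]
ft_force: [-0.8, 0.6, 0.4]
grip_width: 0.573
time: 22.65
position: [0.6259, -0.2182, 0.1771]
tool_rot: [-2.519, -1.876, 0.001]
ft_force: [0.1, -0.3, 0.6]
grip_width: 0.572
time: 23.45
position: [0.6262, -0.2183, 0.1776]
tool_rot: [-2.078, -2.356, 0.0]
ft_force: [0.1, -0.1, -0.0]
grip_width: 0.577
t 23.45 p [ 0.6262 -0.2183  0.1776] yaw 1.696 bar 0.117 F [ 0.14 -0.06 -0.04] T [ 0.024 -0.033 -0.002] w 50.2 q7 2.11 Tz_axis -0.002 off mm [-1.8  0.3]
dp now-frame [-0.05  0.18  5.56] dp after-rot frame [-0.06  0.18  5.56] rot [-0.    -0.    -0.007] t 23.45 q7 2.11
```

```bash
python3 -m crank '{"dp":[[0,0.1,1],[0,0.05,2],[0,0,2],[0,0,0.5],[0,0,0],[0,0,0],[0,0,0],[0,0,0]],"delta_rot":[[0,0,0],[0,0,0],[0,0,0],[0,0,0],[0,0,0],[0,0,0],[0,0,0],[0,0,0]]}'
python3 -m crank '{"dp":[[0,0,0],[0,0,0],[0,0,0],[0,0,0],[0,0,0],[0,0,0],[0,0,0],[0,0,0]],"delta_rot":[[0,0,0],[0,0,0],[0,0,0],[0,0,0],[0,0,0],[0,0,0],[0,0,0],[0,0,0]]}' 0 8
python3 -c "
from h import *
st('R')"
python3 -m crank '{"dp":[[0,0,0],[0,0,0],[0,0,0],[0,0,0.01],[0,0,0],[0,0,0],[0,0,0],[0,0,0.01]],"delta_rot":[[0,0,0.05],[0,0,0.05],[0,0,0.05],[0,0,0.05],[0,0,0.05],[0,0,0.05],[0,0,0],[0,0,0]]}'
python3 -c "
from h import *
st('R')"
python3 -m crank '{"dp":[[0,0,0],[0,0,0],[0,0,0],[0,0,0.01],[0,0,0],[0,0,0],[0,0,0],[0,0,0]],"delta_rot":[[0,0,0.04],[0,0,0.04],[0,0,0.04],[0,0,0.04],[0,0,0.04],[0,0,0.04],[0,0,0.04],[0,0,0]]}'
python3 -c "
from h import *
st('R')"
```

```text
time: 24.25
position: [0.6282, -0.2184, 0.1238]
tool_rot: [2.076, 2.356, 0.002]
ft_force: [0.4, -0.7, 0.1]
grip_width: 0.574
time: 25.05
position: [0.6276, -0.2179, 0.1226]
tool_rot: [-2.076, -2.357, -0.0]
ft_force: [-0.6, 1.0, 0.6]
grip_width: 0.162
t 25.05 p [ 0.6276 -0.2179  0.1226] yaw 1.697 bar 0.116 F [-0.62  0.95  0.64] T [0.157 0.04  0.06 ] w 14.1 q7 2.13 Tz_axis 0.06 off mm [-0.4  0.7]
time: 25.85
position: [0.6277, -0.2181, 0.1225]
tool_rot: [2.405, 2.022, 0.0]
ft_force: [0.8, 0.1, 0.2]
grip_width: 0.161
t 25.85 p [ 0.6277 -0.2181  0.1225] yaw 1.398 bar 0.415 F [0.81 0.15 0.15] T [0.127 0.09  0.035] w 14.0 q7 1.85 Tz_axis 0.035 off mm [-0.3  0.5]
time: 26.65
position: [0.6276, -0.2182, 0.1224]
tool_rot: [2.664, 1.666, -0.0]
ft_force: [-0.2, 0.1, -0.1]
grip_width: 0.16
t 26.65 p [ 0.6276 -0.2182  0.1224] yaw 1.118 bar 0.695 F [-0.15  0.06 -0.07] T [ 0.024 -0.069  0.037] w 14.0 q7 1.59 Tz_axis 0.037 off mm [-0.4  0.4]
```

Sound. Finish it: 0.87 rad to go.

```bash
python3 -m crank '{"dp":[[0,0,0],[0,0,0],[0,0,0],[0,0,0.01],[0,0,0],[0,0,0],[0,0,0],[0,0,0]],"delta_rot":[[0,0,0.06],[0,0,0.06],[0,0,0.06],[0,0,0.06],[0,0,0.06],[0,0,0.06],[0,0,0.06],[0,0,0]]}'
python3 -c "
from h import *
st('R')"
python3 -m crank '{"dp":[[0,0,0],[0,0,0],[0,0,0.01],[0,0,0],[0,0,0.01],[0,0,0],[0,0,0],[0,0,0]],"delta_rot":[[0,0,0.065],[0,0,0.065],[0,0,0.065],[0,0,0.065],[0,0,0.065],[0,0,0.065],[0,0,0.065],[0,0,0]]}'
python3 -c "
from h import *
st('R')"
```

```text
time: 27.45
position: [0.6275, -0.2184, 0.1222]
tool_rot: [2.952, 1.074, -0.001]
ft_force: [-0.6, 0.7, -0.2]
grip_width: 0.157
t 27.45 p [ 0.6275 -0.2184  0.1222] yaw 0.698 bar 1.115 F [-0.56  0.72 -0.2 ] T [-0.048  0.117  0.07 ] w 13.7 q7 1.2 Tz_axis 0.07 off mm [-0.5  0.2]
time: 28.25
position: [0.6273, -0.2185, 0.122]
tool_rot: [3.118, 0.382, -0.001]
ft_force: [-0.8, -0.1, 0.1]
grip_width: 0.161
t 28.25 p [ 0.6273 -0.2185  0.122 ] yaw 0.244 bar 1.569 F [-0.79 -0.14  0.09] T [-0.172  0.315  0.019] w 14.0 q7 0.78 Tz_axis 0.019 off mm [-0.7  0.1]
```

```bash
python3 -m crank '{"dp":[[0,0,0],[0,0,0],[0,0,0],[0,0,0],[0,0,-2.5],[0,0,-3.5],[0,0,-4],[0,0,-3]],"delta_rot":[[0,0,0],[0,0,0],[0,0,0],[0,0,0],[0,0,0],[0,0,0],[0,0,0],[0,0,0]]}' 5
python3 -m crank '{"dp":[[-3,3.5,0],[-3,3.5,0],[-3,3.5,0],[-3,3.5,0],[-3,3.5,0],[-3,3.5,0],[-3,3.5,0],[0,0,0]],"delta_rot":[[0,0,0],[0,0,0],[0,0,0],[0,0,0],[0,0,0],[0,0,0],[0,0,0],[0,0,0]]}'
python3 - <<'E'
from h import *
st()
im={n:ctrl.get_image(n) for n in("top","scene")}
for n in im: cv2.imwrite(f"pics/{n}3.png",im[n])
cv2.imwrite("pics/t3z.png",cv2.resize(im["top"][130:270,200:420],None,fx=3.6,fy=3.6,interpolation=cv2.INTER_CUBIC))
gs=[(.567,.024,.242-1.57),(.598,-.097,1.03),(.628,-.2185,.242-1.57)]
for on in(("top",),("scene",)):
    for x,f in fitbars(im,gs,only=on):print(on,x.round(4),'screw',(FY-x[2]).round(3),round(f))
E
```

```text
time: 29.05
position: [0.628, -0.2186, 0.2547]
tool_rot: [3.118, 0.38, 0.004]
ft_force: [0.7, -0.1, -0.4]
grip_width: 0.571
time: 29.85
position: [0.4746, -0.5141, 0.2523]
tool_rot: [3.116, 0.36, -0.007]
ft_force: [-1.2, -0.6, -0.2]
grip_width: 0.576
t 29.85 p [ 0.4746 -0.5141  0.2523] yaw 0.23 bar 1.583 F [-1.15 -0.55 -0.21] T [-0.104  0.133  0.035] w 50.1 q7 1.25 
('top',) [ 0.5655  0.0233 -1.3361] screw 1.578 677
('top',) [ 0.5945 -0.0973  1.0183] screw -0.776 1053
('top',) [ 0.6236 -0.216  -1.3091] screw 1.551 1111
('scene',) [ 0.571   0.0246 -1.2984] screw 1.54 3031
('scene',) [ 0.598  -0.0993  1.0864] screw -0.844 2295
('scene',) [ 0.6265 -0.2193 -1.3226] screw 1.565 3544
```

View pics/t3z.png

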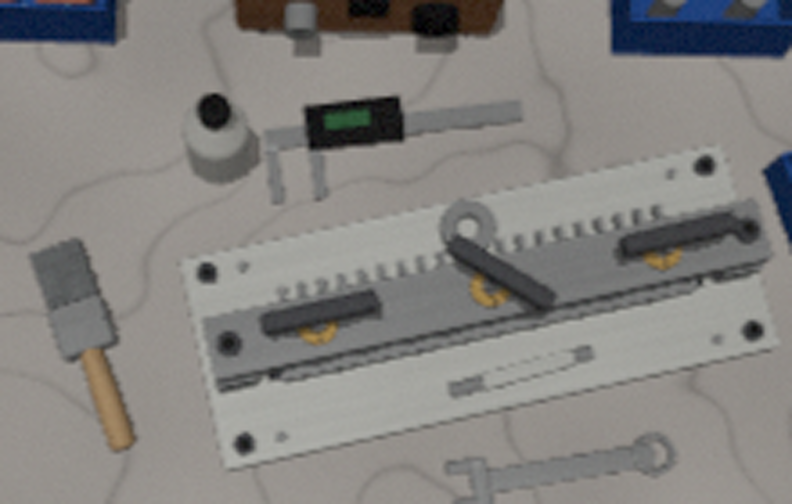

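View pics/scene3.png

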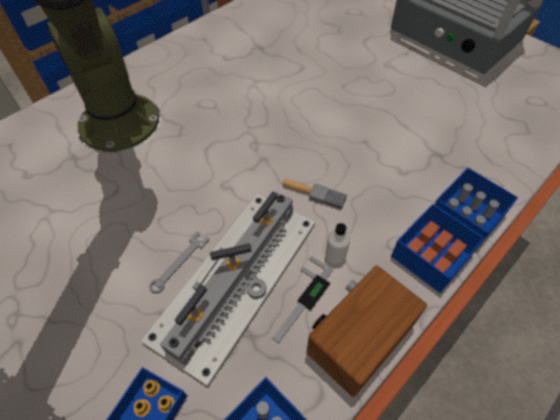

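The pictures show the left and right bars along the bridge at zoomed (320,312) and (680,237). The middle bar, at (500,270), leans anticlockwise past square, and the bystanders are where they were.

```bash
python3 -m crank '{"dp":[[0,0,0],[0,0,0],[0,0,0],[0,0,0],[0,0,0],[0,0,0],[0,0,0],[0,0,0]],"delta_rot":[[0,0,0],[0,0,0],[0,0,0],[0,0,0],[0,0,0],[0,0,0],[0,0,0],[0,0,0]]}'
python3 -c "
from bench import ctrl
print(ctrl.close_job())"
```

```text
time: 30.75
position: [0.4824, -0.5064, 0.2521]
tool_rot: [3.119, 0.379, 0.0]
ft_force: [-0.3, -0.2, -0.8]
grip_width: 0.573
the job is handed in; nothing more can be done
None
```

The middle screw is the cross-threaded one. I backed it out for the toolroom and turned the left and right screws home. The job was handed in at 30.75 s, with the arm clear of everything.

- **Left and right screws:** both turned freely with an 8 N grip. The gripper left them at 1.56 and 1.57 rad, and the final pictures put them at 1.54–1.58, so both bars lie along the bridge.
- **Middle screw:** it stiffened at about 0.65 rad. I went on about 0.15 rad past the first sign of stiffness; the bar then stayed put and the jaws opened from 14 to 16.5 mm. The measured twist at the ends of the moves was at most 0.24 N m, below the bushing's 0.5 N m limit. I then backed it out to −0.79 rad, about an eighth of a turn past square.
- **Disagreement between checks:** for the middle bar, the top camera gave −0.78 rad, agreeing with the gripper, while the scene camera gave −0.84. The two cameras also differed by several millimetres on the fixture's position.
- **Limits of the checks:** the wrist torque reading carried noise of about 0.05 N m, and torque was only read at the end of each move. I did not check the bushings for rotation directly. The other items on the bench looked unmoved by eye only.

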